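# Load the beech block into the nipping press

### The arm

A 6-joint arm with a two-finger parallel gripper is mounted at the origin on a cart in front of the work surface, level with it; the furniture and walls round the work are solid. World frame = base frame: x ahead of the robot, y to its left, z up, the work surface at z = 0. Lengths are in m, angles in rad, forces in N, time in s.
With the tool pointing down it reaches from about 0.3 to 0.775 m from the base axis. Payload 14.6 kg.
Tool frame: the origin (TCP) lies at the very end of the fingers, on their centre line; the grasp point (between the pads) lies 19 mm behind it; y points along the fingers, z is the direction in which the jaws open and shut, and the axes are right-handed (so a half turn about y gives the same grasp; the last joint's range is limited). The gripper opens to 94 mm and grips with 3 to 60 N. Pads are 16 mm wide; open, the fingers measure 119 mm over their backs; the gripper's body (75 mm by 177 mm) begins 78 mm behind the grasp point.
Start: joints at [-1.36, 0.3, 1.521, -0, 1.321, -0.067], TCP at [0.151, -0.529, 0.205] pointing down, gripper open.
Joint ranges: [-3.03, 3.03], [-0.79, 2.21], [0.23, 2.52], [-1.04, 4.18], [0, 3.07], [-2.55, 2.55]. Speed limits (rad/s): [2.22, 2.22, 2.57, 3.14, 3.14, 3.14].

### API

Orientations are given as [roll, pitch, yaw] about the fixed x, y, z axes, in that order (R = Rz(yaw) Ry(pitch) Rx(roll)).
In Python, from station import get_obs, camera, hand_in, masks_of gives the robot as it stands.
- The arm moves only by the shell command python3 -m jog 'ROWS' [FORCE]. ROWS is text: rows parted by semicolons, each of 7 numbers parted by spaces: the shift along the world's x, y, z in mm, then the turn, a rotation vector about the world's x, y, z in degrees, then the closure, from 0 (fully open) to 1 (shut). A call has 1 to 10 rows; each row is the pose to reach, as a shift and turn from the pose measured when the call began; what a row does not reach only later rows make up. A row lasts 1/12 s, in which the tool goes at most 41.7 mm and 7.16 degrees, less where a joint would pass 70% of its speed; a pose out of reach is approached as far as the arm can. A call with a gripper value outside its range is refused whole. The fingers move at their own pace and stop on an object; FORCE is the grip in N (left out, the last holds). Time passes only in rows, so rows that repeat a pose let the fingers close. It gives the time, the measured TCP pose, the force and the opening at its end, in the units of the state.
- get_obs(): the state, without advancing time (a new reading comes with each control period).
- camera(name): name is "side" or "top" or "wrist"; returns a dict with "img" (384x512x3 uint8, red, green, blue), "range_z" (384x512 float32, m along the optical axis (not along the pixel's ray), 0 where there is no reading), "fx", "fy", "cx", "cy" (pixels), "rvec" (rotation vector, rad) and "tvec" (3), from world to camera coordinates, as OpenCV has them. Camera axes: x right, y down, z forward; pixel columns grow to the right and rows downward; lengths in m; the calibration is good to about 2 mm. A picture is of the moment at which its call begins.
- hand_in(): hands the job in, once; it reports no verdict.
Trained networks look in the newest picture that a camera, given by its name, has taken for a name from the list of things; names that differ only in an ending like _2 or _b are one class to them, and where a whole thing is asked for, a point or a joint stands for the part that bears it (a point fixed in the world has none). Each returns a list of dicts, best first, with "conf" (0 to 1); they miss things now and then, are a little off and sometimes report something else, mostly with a low value. They report only what shows in the picture. A call takes as long as a camera call.
- masks_of(thing, camera): "mask" (384x512 bool, what is visible of it) and "extent" ([left, top, right, bottom] in pixels, round what is visible of it).
The state is a dict: "time_s": time; "qpos": joint angles; "joint_vel": joint speeds; "tau": joint torques, N m; "ee_pos": TCP position; "eef_rot": TCP orientation; "force": force on the tool from outside, world axes, zero at the start; "moment": the same for the moment, N m; "grip_width": finger opening in m.
Only numpy, scipy, OpenCV 4.12 (cv2) and the standard library are available. Lean on these libraries where they do the work, as an engineer would, in place of code of your own. Each camera call takes 0.05 s, during which the arm holds its last target.

### The job

With the fingertips, push the beech pressing block that lies by itself at the front of the table along the table top, end first and flat, in through the flared mouth of the small nipping press and under its raised platen until it is fully home against the back stop; do not pick it up or tip it. Only then press the knob on top of the press down until the platen sits on the block, and leave it there. Leave the other things on the table where they are.

Things in the scene. Friction and masses are not known exactly. Their poses are not given: they have to be found in the camera images.
- block_mid (a point): Centre (half-way up, 12.5 mm above its underside) of the loose beech pressing block, a plain wooden bar 40 x 120 x 25 mm (its x, y, z), about 0.1 kg, lying flat on the table; its y axis is the long one; either end may go in first. It starts 0.2 to 0.4 m in front of the press, turned up to about 0.7 rad from the press's line.
- nip_press: Small grey nipping press fixed to the table: two posts joined by a low crossbeam (50 mm deep, 79 mm wide, top 54 mm high; feet to 117 mm wide), steel platen under it, dark wooden knob on top. Origin on the table midway between the posts. +x is the way the block slides in; the mouth opens to -x. No floor of its own: the block slides on the table.
- mouth (a point): Middle of the press's mouth, on the table at x = -50 mm of the press; same axes. Low lead-in cheeks (18 mm high) narrow from about 70 mm here to a straight channel 47 mm wide between the posts (x -25 to +25 mm of the press). The raised platen's underside is 30 mm above the table: 5 mm headroom over the flat block.
- stop_face (a point): Foot of the middle of the back stop's face, on the table at x = +45 mm of the press; same axes. The stop is 22 mm high. With the block home its end touches this face, its centre is 60 mm in front of it (x = -15 mm of the press), and its tail stands 50 mm out in front of the posts.
- platen (a joint): How far the platen and its knob have been pushed down, in m: 0 raised (as it starts), 0.005 when it sits on the block, 0.012 at its limit when nothing lies under it. Stiff slide: about 5 N moves it, and it stays where it is left.
- knob_top (a point): Centre of the flat top of the round wooden knob (32 mm across) of the press, 92 mm above the table when raised; straight above the origin of the press. It moves down with the platen.
- spool_mid (a point): Bystander: upright wooden thread spool, 31 mm across, 40 mm high; its centre. Leave alone.
- stand_loupe_mid (a point): Bystander: black cylindrical stand loupe, 37 mm across, 38 mm high; its centre. Leave alone.
- rubber_eraser_mid (a point): Bystander: eraser lying flat, 23 x 40 x 13 mm; its centre. Leave alone.
- folder_mid (a point): Bystander: flat pale bone folder, 22 x 155 x 4 mm; its centre. Leave alone.
- clip_mid (a point): Bystander: black binder clip, 43 x 32 x 14 mm; its centre. Leave alone.

How it is judged:
By the outcome, as a careful person would: the job done as asked, in the order asked, and still so for the second after the job is handed in, with the robot touching nothing.
It also fails if it takes over 64 s, if anything falls off the work surface, if the arm or the gripper's body presses on something with over 40 N, if the wrist force passes 120 N, or if a joint passes its speed limit or range.

## Working session

There is one attempt and no reset: what is moved stays moved. The work goes in short steps, Python scripts to look and compute and a shell command to move; the robot and the scene stay as the last step left them, time stands still between calls to the robot, and variables do not carry over. Pictures are saved under pics/ and viewed, and the job is handed in when it is done.

```bash
ls; mkdir -p pics
cat > h.py <<'E'
import numpy as np, cv2
from station import get_obs, camera, hand_in, masks_of
def snap(n,f):
    c=camera(n); cv2.imwrite('pics/'+f+'.png',c['img'][:,:,::-1]); return c
def world(c,mask=None):
    R=cv2.Rodrigues(np.array(c['rvec']))[0]; t=np.array(c['tvec']).ravel()
    v,u=np.nonzero(mask) if mask is not None else np.indices(c['range_z'].shape).reshape(2,-1)
    z=c['range_z'][v,u]; k=z>0; u,v,z=u[k],v[k],z[k]
    P=np.stack([(u-c['cx'])/c['fx']*z,(v-c['cy'])/c['fy']*z,z],1)
    return (P-t)@R
E
python3 - <<'E'
from h import *
o=get_obs(); print(o)
for n in ['top','side']:
    c=snap(n,n+'0')
    for t in ['block_mid','nip_press','knob_top','platen','spool_mid','stand_loupe_mid','rubber_eraser_mid','folder_mid','clip_mid']:
        for m in masks_of(t,n)[:2]:
            p=world(c,m['mask'])
            print(n,t,round(m['conf'],2),m['extent'],np.median(p,0).round(3) if len(p) else None, p[:,2].max().round(3) if len(p) else None)
E
```

```text
pics
{'time_s': 0.0, 'qpos': array([-1.35960045e+00,  3.00473703e-01,  1.52156580e+00,  1.43672744e-05,
        1.32069188e+00, -6.65982151e-02]), 'joint_vel': array([-0.00082583, -0.00182174, -0.00093614, -0.00127456,  0.00041168,
       -0.00194457]), 'tau': array([-2.37824388e-04, -5.31808591e+01, -3.52733552e+01,  7.07170973e-02,
        2.43041979e-02, -1.18506209e-04]), 'ee_pos': array([ 0.15077756, -0.52866474,  0.20489136]), 'eef_rot': array([-1.57193161e+00,  8.96671830e-05, -2.86380217e+00]), 'force': array([-0.20382858,  0.58461669, -0.36608604]), 'moment': array([-0.02941784,  0.06438888, -0.02599024]), 'grip_width': 0.09398603903373975}
top block_mid 0.71 [161.8, 227.6, 204.6, 245.4] [0.433 0.168 0.025] 0.034
top block_mid 0.53 [276.4, 210.0, 315.5, 249.5] [ 0.449 -0.149  0.051] 0.097
top nip_press 0.57 [275.3, 208.4, 314.1, 248.8] [ 0.445 -0.15   0.052] 0.097
top knob_top 0.51 [289.9, 221.4, 300.0, 229.7] [ 0.452 -0.147  0.091] 0.097
top platen 0.59 [291.8, 218.1, 307.1, 229.5] [ 0.452 -0.148  0.091] 0.097
top spool_mid 0.52 [212.3, 151.9, 226.2, 164.2] [0.65  0.074 0.0
[... 494 characters left out ...]
.29 [267.2, 169.3, 307.0, 210.5] [ 0.45  -0.135  0.048] 0.094
side platen 0.62 [287.6, 170.9, 296.6, 194.2] [ 0.452 -0.14   0.089] 0.094
side spool_mid 0.65 [184.4, 223.8, 192.0, 242.7] [0.651 0.084 0.03 ] 0.042
side stand_loupe_mid 0.56 [155.3, 261.5, 171.3, 281.8] [0.658 0.197 0.031] 0.04
side stand_loupe_mid 0.16 [316.2, 165.6, 329.4, 173.2] [ 0.375 -0.292  0.01 ] 0.014
side rubber_eraser_mid 0.59 [145.6, 289.2, 159.5, 309.0] [0.646 0.265 0.012] 0.016
side rubber_eraser_mid 0.38 [264.1, 170.9, 310.4, 210.1] [ 0.448 -0.134  0.047] 0.094
side folder_mid 0.15 [267.3, 167.8, 308.9, 208.5] [ 0.449 -0.134  0.049] 0.094
side clip_mid 0.65 [319.7, 166.8, 329.1, 173.9] [ 0.373 -0.292  0.01 ] 0.014
```

Run:
```python
from h import *
c=camera('top'); im=c['img'][130:290,130:380,::-1]
cv2.imwrite('pics/topc.png',cv2.resize(im,None,fx=3.2,fy=3.2,interpolation=cv2.INTER_CUBIC))
m=masks_of('block_mid','top')[0]['mask']
m=cv2.dilate(m.astype(np.uint8),np.ones((5,5)))>0
p=world(c,m); p=p[(p[:,2]>.015)&(p[:,2]<.035)]
print(len(p),cv2.minAreaRect((p[:,:2]*1000).astype(np.float32)),p[:,2].mean())
pw=world(c); s=(abs(pw[:,0]-.45)<.1)&(abs(pw[:,1]+.15)<.1)&(pw[:,2]>.01)
q=pw[s]
for lo,hi in [(.01,.03),(.012,.026),(.04,.065),(.08,.11)]:
    k=q[(q[:,2]>lo)&(q[:,2]<hi)]; print(lo,hi,len(k),cv2.minAreaRect((k[:,:2]*1000).astype(np.float32)),k.mean(0))
cs=camera('side'); im=cs['img'][140:330,120:370,::-1]
cv2.imwrite('pics/sidec.png',cv2.resize(im,None,fx=3.1,fy=3.1,interpolation=cv2.INTER_CUBIC))
pw=world(cs); s=(abs(pw[:,0]-.45)<.1)&(abs(pw[:,1]+.15)<.1)&(pw[:,2]>.01)
q=pw[s]
for lo,hi in [(.01,.03),(.04,.065),(.08,.11)]:
    k=q[(q[:,2]>lo)&(q[:,2]<hi)]; print(lo,hi,len(k),cv2.minAreaRect((k[:,:2]*1000).astype(np.float32)),k.mean(0))
s=(abs(pw[:,0]-.43)<.1)&(abs(pw[:,1]-.17)<.1)&(pw[:,2]>.018)
k=pw[s];print(len(k),cv2.minAreaRect((k[:,:2]*1000).astype(np.float32)),k.mean(0))
for n,cc in(('top',c),('side',cs)):
    R=cv2.Rodrigues(cc['rvec'])[0];print(n,-R.T@np.ravel(cc['tvec']),R[2],cc['fx'])
```

```text
620 ((434.92340087890625, 168.59848022460938), (40.193077087402344, 120.07452392578125), 8.420125007629395) 0.024639712906679125
0.01 0.03 200 ((450.3161926269531, -149.6717071533203), (115.01758575439453, 105.89936828613281), 1.4468251466751099) [ 0.45192885 -0.16960255  0.01848303]
0.012 0.026 170 ((450.6041564941406, -151.1226806640625), (105.51667022705078, 105.47285461425781), 3.984184980392456) [ 0.45111847 -0.17185021  0.01898957]
0.04 0.065 415 ((450.326416015625, -147.2533416748047), (80.07009887695312, 50.13195037841797), 2.311652421951294) [ 0.44860035 -0.14577258  0.05369411]
0.08 0.11 111 ((450.8066711425781, -147.38507080078125), (29.86871910095215, 29.515634536743164), 58.134033203125) [ 0.45035869 -0.14676824  0.09140533]
0.01 0.03 122 ((450.4212951660156, -129.07554626464844), (104.3454818725586, 62.54890823364258), 4.633777618408203) [ 0.44677261 -0.12249789  0.01768796]
0.04 0.065 411 ((451.19195556640625, -146.07411193847656), (79.59982299804688, 52.98167037963867), 5.414307117462158) [ 0.44984394 -0.13910705  0.05217807]
0.08 0.11 92 ((450.259033203125, -144.2823486328125), (30.171518325805664, 27.603666305541992), 19.746036529541016) [ 0.4503194  -0.14207611  0.08926558]
909 ((435.1925048828125, 170.18157958984375), (40.045738220214844, 121.01798248291016), 8.53852653503418) [0.43424446 0.17470374 0.02419199]
top [ 0.32456938 -0.02966321  1.19300333] [ 0.182228   -0.00682796 -0.98323259] 415.7708077196528
side [0.3249843  0.61565522 0.69608999] [ 0.20878982 -0.72295371 -0.658593  ] 365.22345578870653
```

View pics/topc.png

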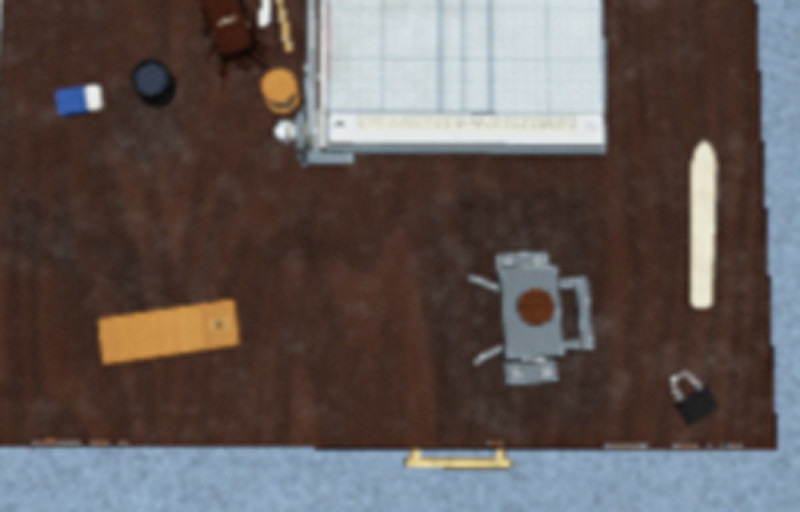

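View pics/sidec.png

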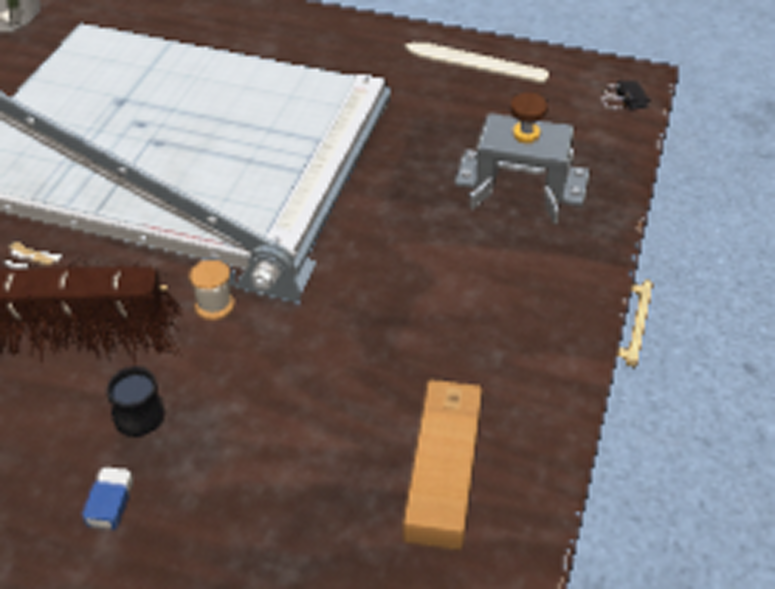

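The top view (3.2x crop) shows the block at (170,330), the press at (535,305) with its mouth facing left (world +y), and clear table between them. Next I'll look at the press from above with the wrist camera.

```bash
python3 -m jog '100 230 60 0 0 30 0.84; 190 480 95 0 0 60 0.84; 190 480 95 0 0 82 0.84; 190 480 95 0 0 82 0.84; 190 480 95 0 0 82 0.84; 190 480 95 0 0 82 0.84; 190 480 95 0 0 82 0.84; 190 480 95 0 0 82 0.84; 190 480 95 0 0 82 0.84; 190 480 95 0 0 82 0.84'; python3 -m jog '90 247 35 0 0 20 0.84; 90 247 35 0 0 20 0.84; 90 247 35 0 0 20 0.84; 90 247 35 0 0 20 0.84;90 247 35 0 0 20 0.84;90 247 35 0 0 20 0.84'
python3 - <<'E'
from h import *
o=get_obs();print(o['time_s'],o['ee_pos'],o['eef_rot'],o['qpos'],o['grip_width'])
c=snap('wrist','w1')
R=cv2.Rodrigues(c['rvec'])[0];print(-R.T@np.ravel(c['tvec']),R)
E
```

```text
time_s: 1.98
ee_pos: [0.3019, -0.1463, 0.282]
eef_rot: [-1.57, -0.001, -1.608]
force: [1.2, -1.2, 0.0]
grip_width: 0.0306
time_s: 2.48
ee_pos: [0.3862, 0.0872, 0.3153]
eef_rot: [-1.569, -0.001, -1.259]
force: [0.1, -1.1, -0.4]
grip_width: 0.0153
2.4833 [0.38616487 0.08718048 0.31530747] [-1.56877716e+00 -8.13400719e-04 -1.25872005e+00] [ 1.29751639e-01 -1.23394656e-01  1.72851476e+00 -4.34097019e-04
  1.53433937e+00 -1.82310096e-01] 0.015319303569245435
[0.364282   0.15057916 0.49497133] [[ 0.95222217  0.30540408  0.00113334]
 [ 0.29699068 -0.92684234  0.22969502]
 [ 0.07120022 -0.2183841  -0.973262  ]]
```

View pics/w1.png

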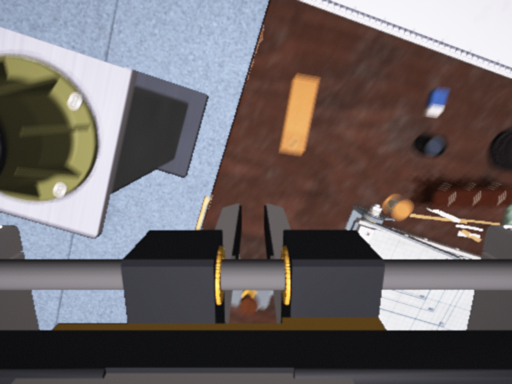

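The wrist view shows the block at (300,115), and the gripper covers the press. I'll move past the press so the camera sits above it.

```bash
python3 -m jog '20 -350 0 0 0 -14 0.84; 20 -350 0 0 0 -14 0.84; 20 -350 0 0 0 -14 0.84; 20 -350 0 0 0 -14 0.84;20 -350 0 0 0 -14 0.84;20 -350 0 0 0 -14 0.84;20 -350 0 0 0 -14 0.84;20 -350 0 0 0 -14 0.84;20 -350 0 0 0 -14 0.84;20 -350 0 0 0 -14 0.84'
python3 -m jog '0 0 0 0 0 0 0.84;0 0 0 0 0 0 0.84'
python3 - <<'E'
from h import *
c=snap('wrist','w2')
np.savez('w2.npz',**{k:np.asarray(v) for k,v in c.items()})
q=world(c); q=q[(abs(q[:,0]-.45)<.09)&(abs(q[:,1]+.147)<.09)]
for lo,hi in [(.014,.019),(.02,.024),(.05,.06),(.085,.1)]:
    k=q[(q[:,2]>lo)&(q[:,2]<hi)]; print(lo,hi,len(k),cv2.minAreaRect((k[:,:2]*1000).astype(np.float32)),k.mean(0))
# height map
H=np.zeros((180,180),np.float32)
for x,y,z in q:
    i=int((x-.36)*1000);j=int((y+.237)*1000)
    if 0<=i<180 and 0<=j<180:H[i,j]=max(H[i,j],z)
cv2.imwrite('pics/hm.png',cv2.resize(cv2.applyColorMap((np.clip(H/.1,0,1)*255).astype(np.uint8),cv2.COLORMAP_JET)[::-1,::-1],None,fx=3.3,fy=3.3,interpolation=0))
E
```

```text
time_s: 3.37
ee_pos: [0.4072, -0.2599, 0.315]
eef_rot: [-1.569, 0.002, -1.502]
force: [-0.8, 0.5, -0.5]
grip_width: 0.0147
time_s: 3.53
ee_pos: [0.4072, -0.259, 0.315]
eef_rot: [-1.569, 0.002, -1.502]
force: [-0.7, 1.6, 0.3]
grip_width: 0.0149
0.014 0.019 201 ((450.46563720703125, -151.2300262451172), (77.93132781982422, 104.7794189453125), 2.667813301086426) [ 0.45061253 -0.15765145  0.01676493]
0.02 0.024 236 ((447.03125, -157.767333984375), (70.5207748413086, 89.24958801269531), 2.858461380004883) [ 0.45342198 -0.19573084  0.02205657]
0.05 0.06 1390 ((450.8169250488281, -147.14695739746094), (78.71502685546875, 49.16107940673828), 3.956864356994629) [ 0.44879082 -0.1482345   0.05411254]
0.085 0.1 436 ((450.3656005859375, -147.36587524414062), (30.201038360595703, 30.196462631225586), 5.951035022735596) [ 0.45005279 -0.14756569  0.09172343]
```

View pics/w2.png

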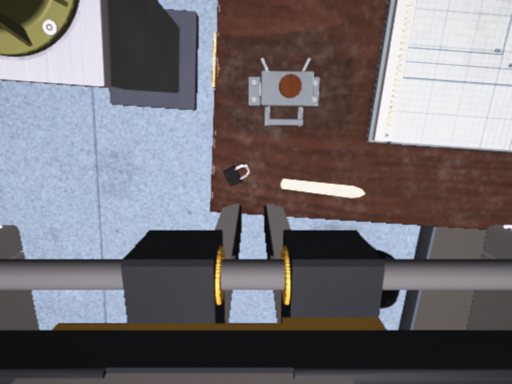

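View pics/hm.png

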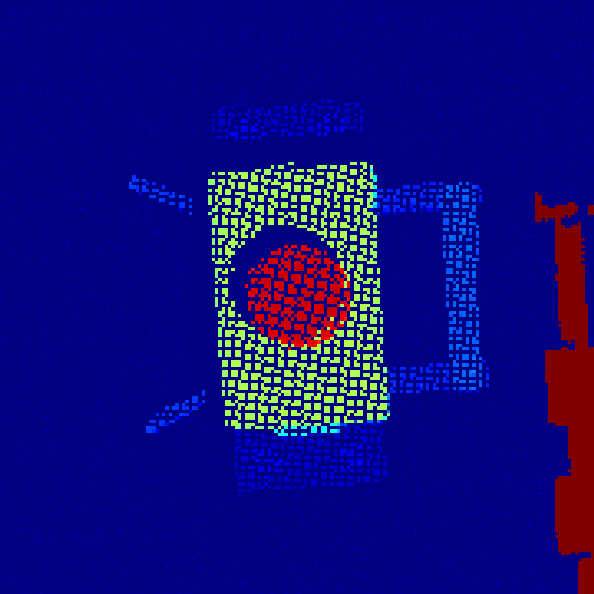

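The wrist view has the press at (290,88) and its stop at (283,115). The height map gives origin ≈ (0.4506, -0.1473) and press heading (0.068, -0.998), a 3.9° turn. Now I'll go behind the block's far end.

```bash
python3 -m jog '14 520 -50 0 0 4.5 0.84;14 520 -150 0 0 4.5 0.84;14 520 -150 0 0 4.5 0.84;14 520 -150 0 0 4.5 0.84;14 520 -150 0 0 4.5 0.84;14 520 -150 0 0 4.5 0.84;14 520 -150 0 0 4.5 0.84;14 520 -150 0 0 4.5 0.84;14 520 -150 0 0 4.5 0.84;14 520 -150 0 0 4.5 0.84'
python3 -m jog '0 0 0 0 0 0 0.84'
python3 -c "
from h import *
o=get_obs();print(o['ee_pos'],np.degrees(o['eef_rot']),o['qpos'])"
```

```text
time_s: 4.42
ee_pos: [0.4168, 0.1432, 0.2021]
eef_rot: [-1.567, 0.002, -1.421]
force: [1.8, -0.3, 0.1]
grip_width: 0.0149
time_s: 4.5
ee_pos: [0.4149, 0.1486, 0.2004]
eef_rot: [-1.569, 0.002, -1.415]
force: [0.3, -1.5, 0.5]
grip_width: 0.0151
[0.41493924 0.14857975 0.20038749] [-89.9019219    0.13594992 -81.07719821] [0.25936789 0.05707525 1.8194313  0.0022905  1.26313879 0.10294615]
```

```bash
python3 -m jog '7 113 -60 0 0 -0.4 0.84;7 113 -60 0 0 -0.4 0.84;7 113 -60 0 0 -0.4 0.84;7 113 -90 0 0 -0.4 0.84;7 113 -130 0 0 -0.4 0.84;7 113 -160 0 0 -0.4 0.84;7 113 -180 0 0 -0.4 0.84;7 113 -194 0 0 -0.4 0.84;7 113 -194 0 0 -0.4 0.84;7 113 -194 0 0 -0.4 0.84'
cat >> h.py <<'E'
P0=np.array([.4506,-.1473]); A=np.radians(3.9)
U=np.array([np.sin(A),-np.cos(A)]); L=np.array([np.cos(A),np.sin(A)])
def st(f=None):
    o=get_obs();print('t',o['time_s'],'ee',o['ee_pos'].round(4),'jawdeg',np.degrees(o['eef_rot'][2]).round(2)+90,'F',o['force'].round(1),o['grip_width'])
    e=o['ee_pos'][:2]-P0;print('tcp in press: s %.1f e %.1f'%(1e3*e@U,1e3*e@L))
    for n in('top','side'):
        c=snap(n,f+n) if f else camera(n)
        ms=[m for m in masks_of('block_mid',n)]
        for m in ms[:1]:
            mm=cv2.dilate(m['mask'].astype(np.uint8),np.ones((5,5)))>0
            p=world(c,mm);p=p[(p[:,2]>.019)&(p[:,2]<.031)]
            r=cv2.minAreaRect((p[:,:2]*1000).astype(np.float32))
            d=np.array(r[0])/1e3-P0;print(n,round(m['conf'],2),len(p),r,p[:,2].mean(),'s %.1f e %.1f'%(1e3*d@U,1e3*d@L))
E
python3 -c "
from h import *
st('a')"
```

```text
time_s: 5.33
ee_pos: [0.4216, 0.2619, 0.0069]
eef_rot: [-1.569, 0.002, -1.421]
force: [0.1, -0.1, -0.4]
grip_width: 0.0151
t 5.3333 ee [0.4216 0.2619 0.0069] jawdeg 8.569999999999993 F [ 0.1 -0.1 -0.4] 0.01513039350273602
tcp in press: s -410.2 e -1.1
top 0.58 606 ((434.7308654785156, 169.14761352539062), (40.76846694946289, 120.53582763671875), 8.251300811767578) 0.024726790320289797 s -316.8 e 5.7
```

```bash
cat > path.py <<'E'
from h import *
o=get_obs()
s,e,th=-316.8,5.5,np.radians(8.4)-A
u=lambda th:np.array([np.sin(A+th),-np.cos(A+th)])
S=np.arange(0,200.1,10);k=[]
i0=o['ee_pos'][:2];y0=o['eef_rot'][2]+np.pi/2
pos=np.array([s,e])
TH=np.interp(np.arange(0,201),[0,80,120,180],[th,-.07,-.07,0])
for d in range(0,201):
    if d%10==0:
        C=P0+(pos[0]*U+pos[1]*L)/1e3; T=C-.068*u(TH[d])
        print(d,pos.round(1),((T-i0)*1e3).round(1),np.degrees(TH[d]+A-y0).round(2))
    pos=pos+[np.cos(TH[d]),np.sin(TH[d])]
E
python3 path.py
```

```text
0 [-316.8    5.5] [  2.1 -25.6] -0.14
10 [-306.8    6.2] [  4.8 -35.3] -1.2
20 [-296.8    6.7] [  7.2 -45.1] -2.26
30 [-286.8    7. ] [  9.5 -54.9] -3.33
40 [-276.8    7.2] [ 11.6 -64.8] -4.39
50 [-266.8    7.2] [ 13.5 -74.7] -5.46
60 [-256.8    6.9] [ 15.2 -84.6] -6.52
70 [-246.9    6.5] [ 16.7 -94.6] -7.58
80 [-236.9    5.9] [  18.  -104.6] -8.65
90 [-226.9    5.2] [  18.  -114.6] -8.65
100 [-216.9    4.5] [  18.  -124.6] -8.65
110 [-206.9    3.8] [  18.  -134.6] -8.65
120 [-197.     3.1] [  18.  -144.6] -8.65
130 [-187.     2.5] [  17.2 -154.6] -7.98
140 [-177.     1.9] [  16.6 -164.6] -7.31
150 [-167.     1.5] [  16.  -174.6] -6.64
160 [-157.     1.2] [  15.6 -184.6] -5.97
170 [-147.    1.] [  15.3 -194.6] -5.3
180 [-137.    1.] [  15.2 -204.7] -4.64
190 [-127.    1.] [  15.8 -214.7] -4.64
200 [-117.    1.] [  16.5 -224.6] -4.64
```

```bash
python3 -m jog '1 -14 0 0 0 0 0.84;2 -25 0 0 0 -0.1 0.84;3 -30 0 0 0 -0.6 0.84;5 -35 0 0 0 -1.2 0.84;6 -40 0 0 0 -1.7 0.84;7 -45 0 0 0 -2.3 0.84;8.5 -50 0 0 0 -2.8 0.84;9.5 -55 0 0 0 -3.3 0.84;10.5 -60 0 0 0 -3.9 0.84;11.5 -65 0 0 0 -4.4 0.84'
python3 -c "
from h import *
st('b')"
```

```text
time_s: 6.37
ee_pos: [0.4341, 0.1966, 0.0077]
eef_rot: [-1.567, 0.003, -1.5]
force: [0.5, 1.5, 1.1]
grip_width: 0.015
t 6.3667 ee [0.4341 0.1966 0.0077] jawdeg 4.079999999999998 F [0.5 1.5 1.1] 0.014992048816075397
tcp in press: s -344.2 e 6.9
top 0.69 526 ((439.42132568359375, 119.24018859863281), (40.036705017089844, 104.71646118164062), 4.400147914886475) 0.024949645695937005 s -266.7 e 7.0
```

```bash
python3 -m jog '1 -8 -1 0 0 -0.8 0.84;2.2 -16 -1 0 0 -1.6 0.84;3.4 -24 -1 0 0 -2.5 0.84;4.6 -32 -1 0 0 -3.4 0.84;5.5 -40 -1 0 0 -4.2 0.84;5.5 -48 -1 0 0 -4.2 0.84;5.5 -56 -1 0 0 -4.2 0.84;5.5 -64 -1 0 0 -4.2 0.84;5.5 -72 -1 0 0 -4.2 0.84;5.5 -79 -1 0 0 -4.2 0.84'
python3 -c "
from h import *
st('c')"
```

```text
time_s: 7.4
ee_pos: [0.4393, 0.1169, 0.0066]
eef_rot: [-1.567, 0.003, -1.572]
force: [-0.3, 0.5, -0.2]
grip_width: 0.0149
t 7.4 ee [0.4393 0.1169 0.0066] jawdeg -0.0799999999999983 F [-0.3  0.5 -0.2] 0.014881900752135553
tcp in press: s -264.3 e 6.7
top 0.9 460 ((439.0233154296875, 32.62522888183594), (40.323951721191406, 87.2208480834961), 0.267849326133728) 0.024962403433297583 s -180.3 e 0.7
side 0.18 0 ((0.0, 0.0), (0.0, 0.0), 0.0) nan s -177.6 e -439.5h.py:23: RuntimeWarning: Mean of empty slice.
  d=np.array(r[0])/1e3-P0;print(n,round(m['conf'],2),len(p),r,p[:,2].mean(),'s %.1f e %.1f'%(1e3*d@U,1e3*d@L))
  ret = ret.dtype.type(ret / rcount)
```

View pics/ctop.png

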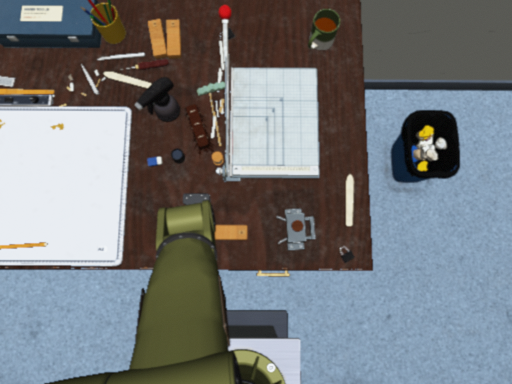

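The top view has the block leading the gripper at (232,232), aimed at the press mouth (285,228). It is tracking the plan, about 2 mm off axis, and now straightens out.

```bash
python3 -m jog '-0.6 -8 0 0 0 0.55 0.84;-1.2 -16 0 0 0 1.1 0.84;-1.7 -24 0 0 0 1.6 0.84;-2.1 -32 0 0 0 2.15 0.84;-2.4 -40 0 0 0 2.7 0.84;-2.6 -48 0 0 0 3.2 0.84;-2.6 -56 0 0 0 3.8 0.84;-2.6 -60 0 0 0 4 0.84;-2.3 -65 0 0 0 4 0.84;-2.1 -68 0 0 0 4 0.84'
python3 -c "
from h import *
st('d')
c=cv2.imread('pics/dtop.png')[180:280,180:340];cv2.imwrite('pics/dtopc.png',cv2.resize(c,None,fx=4.5,fy=4.5,interpolation=cv2.INTER_CUBIC))
c=cv2.imread('pics/dside.png')[130:280,180:360];cv2.imwrite('pics/dsidec.png',cv2.resize(c,None,fx=4,fy=4,interpolation=cv2.INTER_CUBIC))" 2>/dev/null
```

```text
time_s: 8.43
ee_pos: [0.4375, 0.0496, 0.0068]
eef_rot: [-1.567, 0.003, -1.503]
force: [0.1, 1.8, 0.9]
grip_width: 0.0153
t 8.4333 ee [0.4375 0.0496 0.0068] jawdeg 3.9000000000000057 F [0.1 1.8 0.9] 0.015341375118961833
tcp in press: s -197.3 e 0.3
top 0.86 374 ((443.5603942871094, -40.457923889160156), (40.35401916503906, 78.5599365234375), 3.8997015953063965) 0.024823207166316325 s -107.1 e 0.2
side 0.45 120 ((445.0511474609375, 13.515701293945312), (19.16400909423828, 95.41085052490234), 12.243765830993652) 0.02437466441879906 s -160.8 e 5.4
```

View pics/dtopc.png

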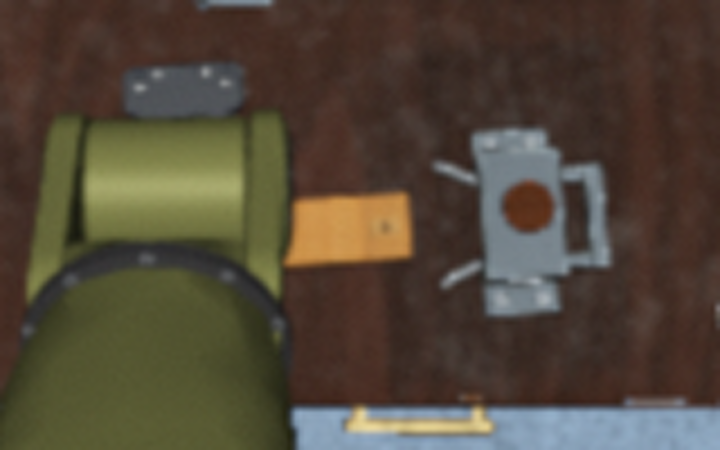

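View pics/dsidec.png

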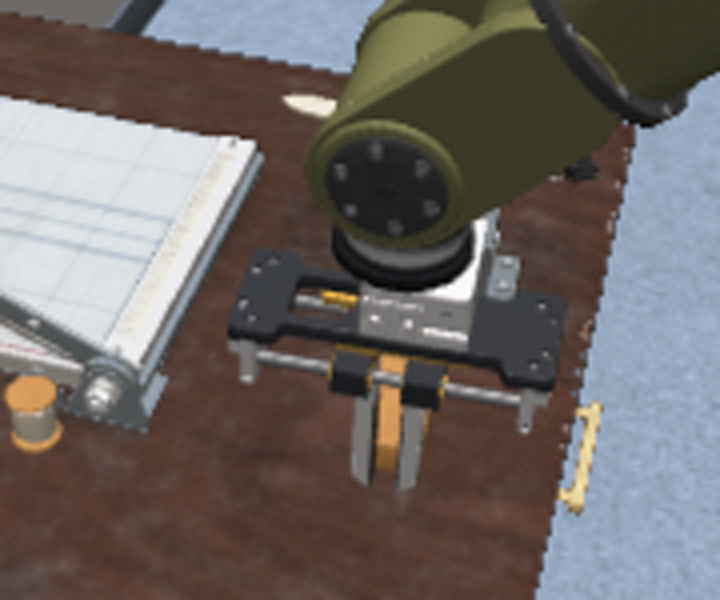

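The block is on the press axis (0.2 mm off, 3.9°), with its end at (410,225) in the crop, in front of the mouth. Pushing straight in.

```bash
python3 -m jog '0.5 -8 0 0 0 0 0.84;1.1 -16 0 0 0 0 0.84;1.6 -24 0 0 0 0 0.84;2.2 -32 0 0 0 0 0.84;2.7 -40 0 0 0 0 0.84;3.3 -48 0 0 0 0 0.84;3.8 -56 0 0 0 0 0.84;4.4 -64 0 0 0 0 0.84;4.8 -70 0 0 0 0 0.84;5.1 -75 0 0 0 0 0.84'
python3 -c "
from h import *
st('e')
c=cv2.imread('pics/etop.png')[180:280,180:340];cv2.imwrite('pics/etopc.png',cv2.resize(c,None,fx=4.5,fy=4.5,interpolation=cv2.INTER_CUBIC))" 2>/dev/null
```

```text
time_s: 9.47
ee_pos: [0.4425, -0.026, 0.0066]
eef_rot: [-1.567, 0.003, -1.503]
force: [-0.5, 1.1, 0.4]
grip_width: 0.0149
t 9.4667 ee [ 0.4425 -0.026   0.0066] jawdeg 3.8700000000000045 F [-0.5  1.1  0.4] 0.014919097454682171
tcp in press: s -121.6 e 0.1
top 0.43 120 ((445.8389892578125, -110.98246002197266), (25.821645736694336, 44.91652297973633), 89.53838348388672) 0.02487534499292213 s -36.6 e -2.3
side 0.63 125 ((452.2068176269531, -68.01605987548828), (23.19797134399414, 110.3006591796875), 13.281563758850098) 0.024322766349057782 s -79.0 e 7.0
```

View pics/etopc.png

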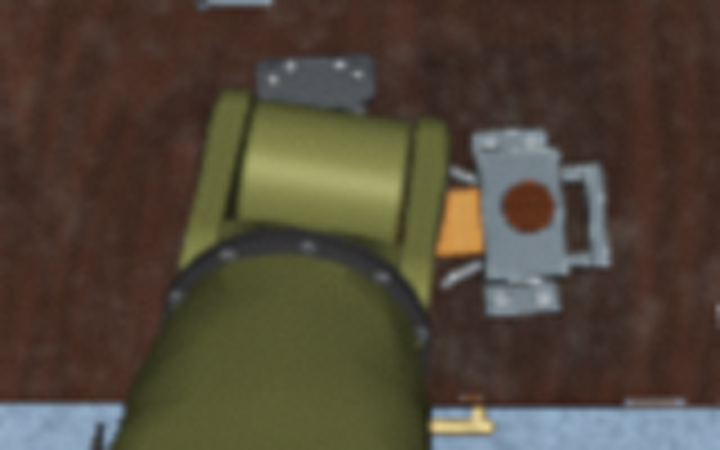

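```bash
python3 -m jog '0.4 -6 0 0 0 0 0.84;0.8 -12 0 0 0 0 0.84;1.2 -18 0 0 0 0 0.84;1.6 -24 0 0 0 0 0.84;2 -29 0 0 0 0 0.84;2.2 -32 0 0 0 0 0.84;2.3 -34 0 0 0 0 0.84'; python3 -m jog '0.1 -1 0 0 0 0 0.84;0.1 -2 0 0 0 0 0.84; 0.1 -2 0 0 0 0 0.84'
python3 -c "
from h import *
st('f')
c=cv2.imread('pics/ftop.png')[180:280,180:340];cv2.imwrite('pics/ftopc.png',cv2.resize(c,None,fx=4.5,fy=4.5,interpolation=cv2.INTER_CUBIC))" 2>/dev/null
```

```text
time_s: 10.25
ee_pos: [0.4447, -0.0598, 0.0066]
eef_rot: [-1.567, 0.003, -1.504]
force: [-0.2, 0.3, 1.1]
grip_width: 0.0151
time_s: 10.5
ee_pos: [0.4449, -0.0619, 0.0066]
eef_rot: [-1.567, 0.003, -1.503]
force: [0.2, 0.1, -0.1]
grip_width: 0.015
t 10.5 ee [ 0.4449 -0.0619  0.0066] jawdeg 3.8599999999999994 F [ 0.2  0.1 -0.1] 0.014976242648803921
tcp in press: s -85.6 e 0.1
top 0.51 9 ((642.8388671875, 71.42898559570312), (3.620434284210205, 18.288604736328125), 18.158100128173828) 0.024823138015916024 s -205.1 e 206.7
side 0.48 97 ((447.4703369140625, -91.63972473144531), (21.44786262512207, 81.6065902709961), 7.697636127471924) 0.02456659054668962 s -55.7 e 0.7
```

View pics/ftopc.png

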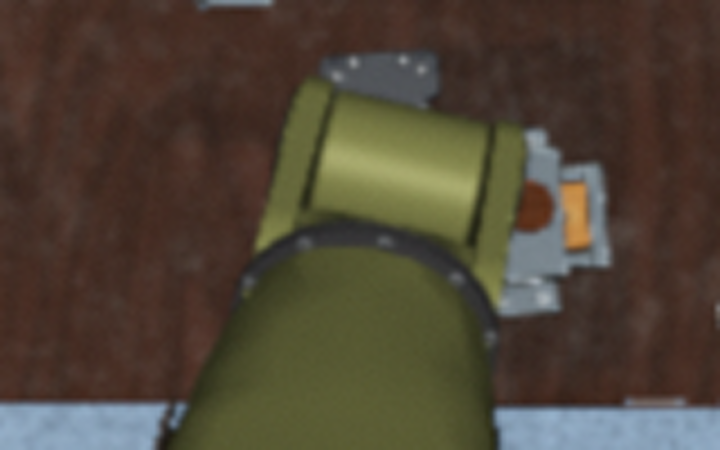

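The block has passed through and is almost at the stop, with its end near (590,215) in the crop. I'll creep until force builds.

```bash
python3 -m jog '0 -1 0 0 0 0 0.84;0.1 -2 0 0 0 0 0.84; 0.1 -2 0 0 0 0 0.84'; python3 -m jog '0 -1 0 0 0 0 0.84;0 -1 0 0 0 0 0.84';  python3 -m jog '0 -1 0 0 0 0 0.84;0 -1 0 0 0 0 0.84'
```

```text
time_s: 10.95
ee_pos: [0.4449, -0.0631, 0.0066]
eef_rot: [-1.568, 0.004, -1.503]
force: [0.9, 7.5, 1.2]
grip_width: 0.0149
time_s: 11.12
ee_pos: [0.4449, -0.0631, 0.0067]
eef_rot: [-1.568, 0.006, -1.504]
force: [0.1, 11.7, 2.1]
grip_width: 0.0152
time_s: 11.28
ee_pos: [0.4449, -0.0631, 0.0067]
eef_rot: [-1.568, 0.007, -1.504]
force: [0.9, 11.9, 1.5]
grip_width: 0.0149
```

The force has reached 12 N with no further motion, so the block is against the stop. I'll back off along the axis, rise and check.

```bash
python3 -m jog '-0.2 3 0 0 0 0 0.84;-1 15 0 0 0 0 0.84;-2 30 0 0 0 0 0.84;-3 45 0 0 0 0 0.84;-3 45 40 0 0 0 0.84;-3 45 80 0 0 0 0.84;-3 45 120 0 0 0 0.84;-3 100 160 0 0 0 0.84;-3 140 200 0 0 0 0.84;-3 180 200 0 0 0 0.84'
python3 -m jog '0 60 0 0 0 0 1;0 60 0 0 0 0 1;0 60 0 0 0 0 1'
python3 -c "
from h import *
st('g')
c=cv2.imread('pics/gtop.png')[190:270,240:360];cv2.imwrite('pics/gtopc.png',cv2.resize(c,None,fx=6,fy=6,interpolation=cv2.INTER_CUBIC))
c=cv2.imread('pics/gside.png')[150:230,240:340];cv2.imwrite('pics/gsidec.png',cv2.resize(c,None,fx=7,fy=7,interpolation=cv2.INTER_CUBIC))
# direct: orange at tail/head heights
for n in('top','side'):
    c=camera(n);q=world(c);q=q[(abs(q[:,0]-.45)<.09)&(abs(q[:,1]+.147)<.15)];d=q[:,:2]-P0
    s=1e3*d@U;e=1e3*d@L
    k=(abs(e)<18)&(q[:,2]>.02)&(q[:,2]<.03)&(s<-26);print(n,'tail',k.sum(),np.percentile(s[k],[0,2,50]),np.percentile(q[k,2],[5,50,95]))
    k=(abs(e)<30)&(q[:,2]>.019)&(q[:,2]<.03)&(s<-30);print(np.percentile(e[k],[1,99]))
    k=(abs(e)<18)&(q[:,2]>.016)&(q[:,2]<.03)&(s>26)
    print('head/stop',[(round(a,1),round(b,4)) for a,b in sorted(zip(s[k],q[k,2]))][::max(1,k.sum()//15)])
"
```

```text
time_s: 12.12
ee_pos: [0.4424, 0.0858, 0.1976]
eef_rot: [-1.564, 0.007, -1.506]
force: [1.5, 1.0, -0.1]
grip_width: 0.0149
time_s: 12.37
ee_pos: [0.4422, 0.1488, 0.1981]
eef_rot: [-1.563, 0.008, -1.502]
force: [-1.1, -1.0, -0.4]
grip_width: 0.001
t 12.3667 ee [0.4422 0.1488 0.1981] jawdeg 3.930000000000007 F [-1.1 -1.  -0.4] 0.0010313333515475022
tcp in press: s -296.0 e 11.7
top 0.78 365 ((450.6535949707031, -135.09652709960938), (42.43014907836914, 125.01851654052734), 1.9668601751327515) 0.024948354849369525 s -12.2 e 0.9
side 0.82 256 ((447.3207092285156, -101.07974243164062), (53.25271224975586, 64.43587493896484), 4.92385196685791) 0.02427503263856113 s -46.3 e -0.1
top tail 218 [-74.64059441 -73.95315092 -50.06927737] [0.02136196 0.02509972 0.02872188]
[-19.56742157  19.74652889]
head/stop [(np.float64(28.6), np.float64(0.0267)), (np.float64(30.3), np.float64(0.023)), (np.float64(32.0), np.float64(0.0257)), (np.float64(33.8), np.float64(0.0278)), (np.float64(35.3), np.float64(0.0257)), (np.float64(36.8), np.float64(0.0258)), (np.float64(38.0), np.float64(0.0284)), (np.float64(40.0), np.float64(0.0247)), (np.float64(41.3), np.float64(0.0266)), (np.float64(43.2), np.float64(0.0187)), (np.float64(45.0), np.float64(0.0239)), (np.float64(46.6), np.float64(0.0237)), (np.float64(48.4), np.float64(0.0202)), (np.float64(49.5), np.float64(0.0233)), (np.float64(51.7), np.float64(0.0207)), (np.float64(52.9), np.float64(0.0227)), (np.float64(54.5), np.float64(0.0209))]
side tail 183 [-77.50273773 -75.91675944 -54.44843865] [0.02141693 0.02442317 0.02649806]
[-19.11545125  20.25385738]
head/stop []
```

View pics/gtopc.png

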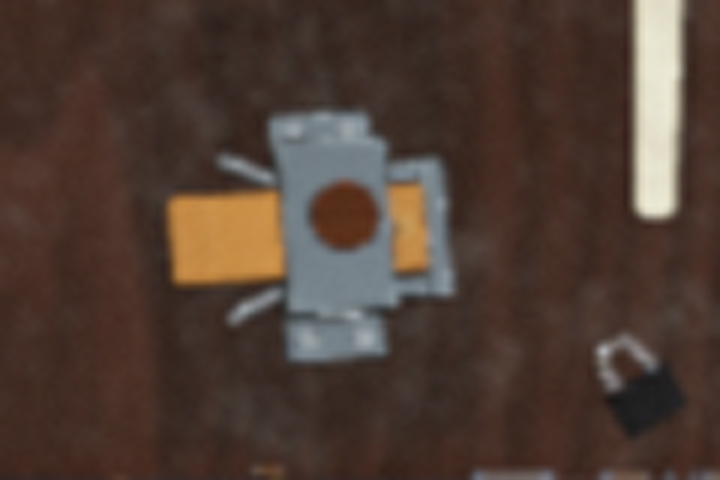

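View pics/gsidec.png

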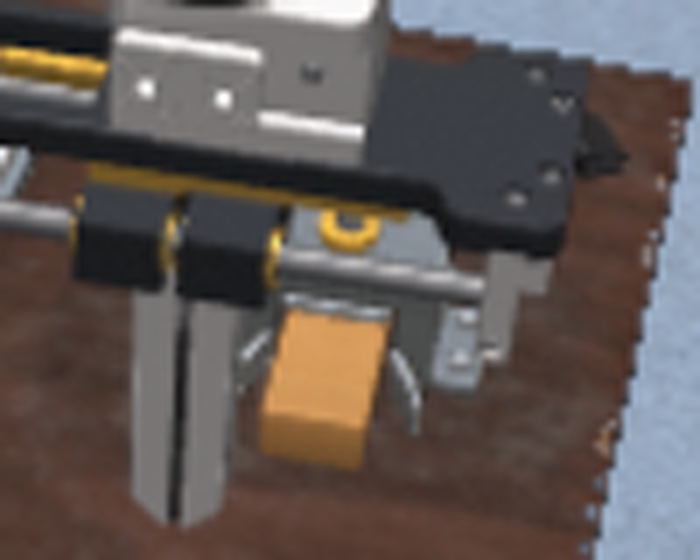

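The block is home: its tail is at press x ≈ -75 mm and its head meets the stop at (428,225) in the top crop. Now above the knob with the fingers shut.

```bash
python3 -m jog '2 -40 0 0 0 0 1;4 -80 0 0 0 0 1;4 -120 0 0 0 0 1;8 -160 0 0 0 0 1;8 -200 0 0 0 0 1;8 -240 0 0 0 0 1;8 -280 0 0 0 0 1;8 -296 0 0 0 0 1;8 -296 -35 0 0 0 1;8 -296 -70 0 0 0 1'
python3 -m jog '0 0 -10 0 0 0 1;0 0 -20 0 0 0 1;0 0 -20 0 0 0 1'
```

```text
time_s: 13.5
ee_pos: [0.4507, -0.1535, 0.1277]
eef_rot: [-1.56, 0.005, -1.511]
force: [-0.1, 0.2, -1.3]
grip_width: 0.0003
time_s: 13.75
ee_pos: [0.4498, -0.1538, 0.1063]
eef_rot: [-1.563, 0.006, -1.512]
force: [-0.2, 0.3, -0.3]
grip_width: 0.0006
```

```bash
python3 -m jog '1 6.5 0 0 0 0 1;1 6.5 -4 0 0 0 1;1 6.5 -8 0 0 0 1;1 6.5 -11 0 0 0 1;1 6.5 -11 0 0 0 1'
```

```text
time_s: 14.17
ee_pos: [0.4507, -0.1472, 0.0949]
eef_rot: [-1.563, 0.007, -1.512]
force: [0.5, 0.0, -1.2]
grip_width: 0.0005
```

```bash
python3 -m jog '0 0 -1.5 0 0 0 1;0 0 -3 0 0 0 1;0 0 -3 0 0 0 1'; python3 -m jog '0 0 -1 0 0 0 1;0 0 -2 0 0 0 1;0 0 -2 0 0 0 1';python3 -m jog '0 0 -1 0 0 0 1;0 0 -2 0 0 0 1;0 0 -2 0 0 0 1'
```

```text
time_s: 14.42
ee_pos: [0.4508, -0.1473, 0.092]
eef_rot: [-1.563, 0.006, -1.512]
force: [-0.1, -0.4, 0.2]
grip_width: 0.0005
time_s: 14.67
ee_pos: [0.4509, -0.1473, 0.09]
eef_rot: [-1.562, 0.006, -1.512]
force: [-0.2, -0.2, 2.3]
grip_width: 0.0003
time_s: 14.92
ee_pos: [0.4509, -0.1473, 0.0879]
eef_rot: [-1.562, 0.006, -1.512]
force: [-0.8, 0.5, 1.3]
grip_width: 0.0003
```

```bash
for i in 1; do python3 -m jog '0 0 -1 0 0 0 1;0 0 -1 0 0 0 1';  python3 -m jog '0 0 -1 0 0 0 1;0 0 -1 0 0 0 1';python3 -m jog '0 0 -1 0 0 0 1;0 0 -1 0 0 0 1'; done
```

```text
time_s: 15.08
ee_pos: [0.4509, -0.1473, 0.0872]
eef_rot: [-1.562, 0.006, -1.512]
force: [-3.0, 1.5, 8.8]
grip_width: 0.0003
time_s: 15.25
ee_pos: [0.451, -0.1473, 0.0871]
eef_rot: [-1.562, 0.006, -1.512]
force: [-8.0, 2.4, 17.9]
grip_width: 0.0006
time_s: 15.42
ee_pos: [0.451, -0.1473, 0.0871]
eef_rot: [-1.562, 0.006, -1.511]
force: [-9.0, 2.4, 20.5]
grip_width: 0.0004
```

The knob stopped hard at 0.0871 m, 5 mm down, with the force rising to 20 N, so the platen is seated. Raising straight up, backing away and checking.

```bash
python3 -m jog '0 0 3 0 0 0 1;0 0 15 0 0 0 1;0 0 40 0 0 0 1;0 0 80 0 0 0 1;0 0 120 0 0 0 1;0 40 150 0 0 0 1;0 80 180 0 0 0 1;0 120 180 0 0 0 1;0 160 180 0 0 0 1;0 200 180 0 0 0 1'
python3 -m jog '-40 60 0 0 0 0 1;-40 120 0 0 0 0 1;-40 120 0 0 0 0 1;-40 120 0 0 0 0 1;-40 120 0 0 0 0 1'
python3 -c "
from h import *
st('k')
c=cv2.imread('pics/ktop.png')[140:270,140:370];cv2.imwrite('pics/ktopc.png',cv2.resize(c,None,fx=3.4,fy=3.4,interpolation=cv2.INTER_CUBIC))
c=cv2.imread('pics/kside.png')[150:230,240:340];cv2.imwrite('pics/ksidec.png',cv2.resize(c,None,fx=7,fy=7,interpolation=cv2.INTER_CUBIC))
for n in('top','side'):
    c=camera(n);q=world(c);q=q[(abs(q[:,0]-.45)<.09)&(abs(q[:,1]+.147)<.15)];d=q[:,:2]-P0
    s=1e3*d@U;e=1e3*d@L
    k=(abs(e)<18)&(q[:,2]>.02)&(q[:,2]<.03)&(s<-26);print(n,'tail',k.sum(),np.percentile(s[k],[0,2,50]),np.percentile(q[k,2],[5,50,95]))
    k=(np.hypot(s,e)<12)&(q[:,2]>.075)&(q[:,2]<.11);print('knob z',k.sum(),np.median(q[k,2]))
    for t in ['spool_mid','stand_loupe_mid','rubber_eraser_mid','folder_mid','clip_mid']:
        for m in masks_of(t,n)[:1]: print(t,round(m['conf'],2),np.median(world(c,m['mask']),0).round(3))
"
```

```text
time_s: 16.25
ee_pos: [0.4508, 0.0452, 0.2678]
eef_rot: [-1.56, 0.006, -1.512]
force: [0.5, -0.5, -0.3]
grip_width: 0.0007
time_s: 16.67
ee_pos: [0.4103, 0.167, 0.2675]
eef_rot: [-1.56, 0.006, -1.508]
force: [-0.3, -0.6, 0.1]
grip_width: 0.0005
t 16.6667 ee [0.4103 0.167  0.2675] jawdeg 3.5799999999999983 F [-0.3 -0.6  0.1] 0.0005470464009474965
tcp in press: s -316.3 e -18.9
top 0.71 378 ((445.4815979003906, -136.72012329101562), (51.938175201416016, 127.3954849243164), 5.791267395019531) 0.02460980087977492 s -10.9 e -4.4
side 0.52 121 ((438.1525573730469, -94.25654602050781), (64.14539337158203, 32.994178771972656), 66.40538024902344) 0.024208782453960288 s -53.8 e -8.8
top tail 214 [-74.76857382 -73.86582346 -50.01132007] [0.02123031 0.02545856 0.02886893]
knob z 62 0.08683691459168369
spool_mid 0.48 [0.65  0.074 0.04 ]
stand_loupe_mid 0.63 [0.658 0.19  0.032]
rubber_eraser_mid 0.44 [0.648 0.261 0.012]
folder_mid 0.62 [ 0.536 -0.309  0.004]
clip_mid 0.67 [ 0.374 -0.296  0.012]
side tail 91 [-77.08146222 -76.32313209 -64.81542006] [0.02103097 0.02417824 0.02613861]
knob z 12 0.08712418049124433
spool_mid 0.71 [0.652 0.082 0.029]
stand_loupe_mid 0.91 [0.659 0.197 0.031]
rubber_eraser_mid 0.68 [0.646 0.266 0.012]
clip_mid 0.41 [ 0.374 -0.287  0.009]
```

View pics/ktopc.png

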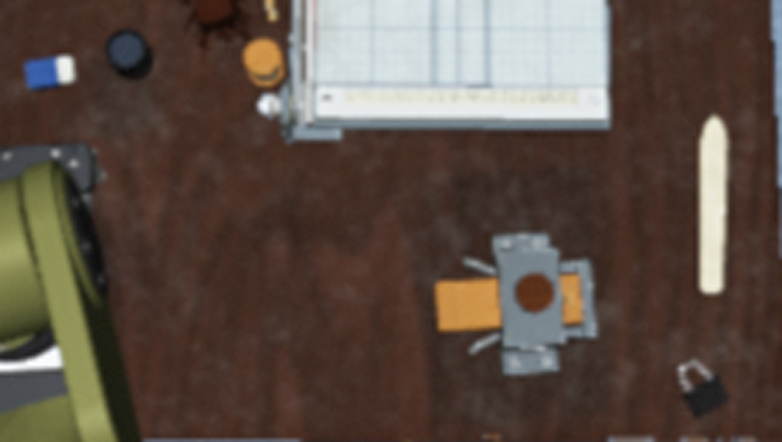

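View pics/ksidec.png

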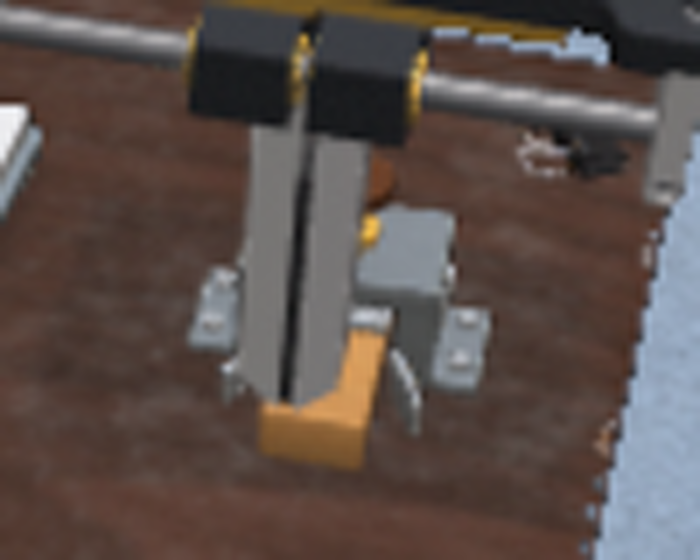

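The block is home in the press at (515,300) in the top crop, the knob is 5 mm down, the bystanders are unmoved and the robot is clear. Handing in.

```bash
python3 -c "
from station import *
print(hand_in())"
```

```text
the job is handed in; nothing more can be done
None
```

The block is fully home in the press with the platen pressed down on it, and I handed the job in at about 17 s on the robot's clock.

- **Pushing:** I pushed the block end first and flat with two fingertips, curving it slightly to line it up with the press. I stopped when it met the back stop: about 12 N with no further movement.
- **Home check:** the block's tail measured about 75 mm in front of the press origin, where it should be when home. It lay flat at about 25 mm high.
- **Pressing:** with the fingers shut, I pressed the knob until it stopped hard at about 87 mm, 5 mm below its start, at about 20 N. After I let go, both the top and side cameras still showed it at about 87 mm.
- **Bystanders:** the top camera showed all five where they started, within 1–2 mm. From the side camera the four it reported were within a few mm. It did not report the bone folder, and its clip reading was 5 mm off at low confidence (0.41).

The block network's outlines were unreliable near the end because the gripper and press partly hid the block. For the home check I used the depth measurements and the contact force instead.

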